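Wind the measuring stage home with the loose crank

TASK

Take the loose crank from its blue rest, seat it fully down on the square shaft end of the stage drive, and wind it clockwise by its red knob until you feel the stage come up firmly against its red stop: lean on it there with about 10 N at the knob, never with 25. Keep the crank on the square all the while, do not force anything - neither when seating it, nor while turning, nor at the stop - and leave the crank seated on the shaft, let go. Leave the other things on the table alone.

Things in the scene. Friction and masses are not known exactly. Their poses are not given: they have to be found in the camera images.
- crank: Loose crank, 0.24 kg, standing on the rest. Origin: centre of hub underside, z up, arm along +x. Hub 34x34 mm, 27 high; from below a 22 mm square socket, 19 deep. On top a 16x16 mm stem, both with flats along x/y, z 27 to 60 mm, to grip when carrying. Arm 16 wide, z 19 to 27 mm; short tail behind (x to -38). At x 60 mm a red knob, dia 20, z 30 to 74 mm, spins freely on its pin.
- knob (a point): Grip point of the crank's red knob: on the knob's axis, 57 mm above the hub's underside, 60 mm from the hub's axis. Axes as the crank.
- seat (a point): Centre of the brass shoulder (dia 44) at the foot of the steel square shaft end, on its vertical axis; turns with the shaft, z up, x/y along the flats. The square is 20 mm wide and 15 mm high, plus a blunt tip 17.5 mm wide, 1.5 high. Clockwise from above drives the stage to its stop; turning takes about 0.2 N m. The seated crank's underside rests on the shoulder, with some 6 deg of play each way.
- stand: Fixed grey stand, 170 (x) x 460 (y) x 35 mm; origin: centre of underside. Shaft axis at its y -170 mm, on a white drive box 85x85 mm, top at z 85 mm; the shoulder is at z 89. Lens column at its y +200 mm, 305 mm high; white lens with blue ring over y +87 mm, from z 145 up.
- bumper (a point): Front face centre of the black rubber bumper (dia 18) on the aluminium stage (150x110 mm), which carries a black ring and slides along the stand's +y, 8 mm per clockwise turn of the shaft. It starts 19 to 24 mm short of the stop: 2.4 to 3 turns. At the stop the shaft is firmly blocked. Axes as the stand.
- stop (a point): Centre of the face of the red stop block (36x20x35 mm) that the bumper meets: at the stop the two points coincide. Fixed on the stand; axes as the stand.
- rest: Blue plastic block, 80x80x20 mm, with a round pin (dia 17, 12 high) on which the crank's socket stands. Fixed. Origin: centre of underside.
- jar: Amber jar, dia 60, 70 mm high, loose bystander. Origin: centre of underside.
- gauge: Steel gauge block, 35x60x30 mm, loose bystander. Origin: centre of underside.
- driver: Screwdriver lying on the table, loose bystander. Origin under its middle.
- ring_a: Black plastic ring, dia 64, 10 mm high, lying on the papers, loose bystander.
- ring_b: Black plastic ring, dia 64, 10 mm high, lying on the papers, loose bystander.
- ring_c: Black plastic ring, dia 52, 10 mm high, lying on the papers, loose bystander.
Mind the look-alikes: they are no part of the job. What is meant by the crank is not orange or yellow, and is the larger of those in its own colour.

How it is judged:
By the outcome, as a careful person would: the job done as asked, in the order asked, and still so for the second after the job is handed in, with the robot touching nothing.
It also fails if it takes over 72 s, if anything falls off the work surface, if the arm or the gripper's body presses on something with over 40 N, if the wrist force passes 120 N, or if a joint passes its speed limit or range.

ROBOT

A 6-joint arm with a two-finger parallel gripper is mounted at the origin on the work surface. World frame = base frame: x ahead of the robot, y to its left, z up, the work surface at z = 0. Lengths are in mm, angles in rad, forces in N, time in s.
With the tool pointing down it reaches from about 250 to 775 mm from the base axis. Payload 4 kg.
Tool frame: the origin (TCP) lies midway between the tips of the shut fingers; the grasp point (between the pads) lies 19 mm behind it (env.tcp_to_grasp is the z of the grasp point in the tool frame, in mm); z points along the fingers, y is the line along which they close (so a half turn about z gives the same grasp; the last joint's range is limited). The gripper opens to 85 mm and grips with 20 to 120 N. Pads are 22 mm wide; open, the fingers measure 114 mm over their backs; the gripper's body (76 mm by 85 mm) begins 54 mm behind the grasp point. The pads swing forward as they close: fully open they stand 13 mm farther back than shut.
Start: joints at [-0.103, 0.087, 1.371, -0, 1.684, -0.103], TCP at [550.016, -0.006, 231.341] pointing down, gripper open.
Joint ranges: [-3.1, 3.1], [-0.76, 2.03], [0.27, 2.55], [-1.08, 4.22], [0.17, 2.65], [-2.57, 2.57]. Speed limits (rad/s): [2.79, 2.79, 3.14, 3.14, 3.14, 3.14].

INTERFACE

Orientations are given as a rotation vector (axis times angle).
In Python, from rig import env gives the robot as it stands.
- The arm moves only by the shell command python3 -m pendant 'ROWS' [OPENING]. ROWS is a JSON object whose one key "series" holds a list of rows, each a list of 4 numbers: the shift along the world's x, y, z in m, then the turn about the world's z in degrees. A call has 1 to 10 rows; each row shifts and turns the commanded pose from where the row before left it; what a row does not reach is not made up. A row lasts 1/10 s, in which the tool goes at most 50 mm and 8.59 degrees, less where a joint would pass 70% of its speed; a pose out of reach is approached as far as the arm can. A call is refused whole if a number of a shift passes 0.05 or a number of a turn 8.59, either way. A call with a gripper value outside its range is refused whole. OPENING is the closure, from 0 (fully open) to 1 (shut), set as the call begins (- or left out, the last holds). The fingers move at their own pace and stop on an object; the grip force is fixed at half the most. Time passes only in rows, so rows that do not move let the fingers close. It gives the time, the measured TCP pose, the force, the opening and the grip force at its end, in the units of the state.
- env.sense(): the state, without advancing time (a new reading comes with each control period).
- env.get_image(name): name is "scene" or "side" or "wrist"; returns the picture (400x640x3 uint8, red, green, blue); there is no depth.
- env.camera_params(name): a dict with "fx", "fy", "cx", "cy" (pixels), "rvec" (rotation vector, rad) and "tvec" (3), from world to camera coordinates, as OpenCV has them. Camera axes: x right, y down, z forward; pixel columns grow to the right and rows downward; lengths in mm; the calibration is good to about 2 mm. A picture is of the moment at which its call begins: read the wrist's pose just before it. camera_params takes no time and is no camera call; for the wrist camera it gives the pose at the moment of the call.
- env.finish_job(): hands the job in; it is judged then, once.
The state is a dict: "clock": time; "joints": joint angles; "dq": joint speeds; "joint_torque": joint torques, N m; "tcp_pos": TCP position; "eef_rot": TCP orientation; "ft_force": force on the tool from outside, world axes, zero at the start; "torque": the same for the moment, N m; "gripper_width": finger opening in mm; "grip_force": force on a finger pad.
Only numpy, scipy, OpenCV 4.12 (cv2) and the standard library are available. Lean on these libraries where they do the work, as an engineer would, in place of code of your own. Each camera call takes 0.05 s, during which the arm holds its last target. There are 200 camera calls.

## Working session

There is one attempt and no reset: what is moved stays moved. The work goes in short steps, Python scripts to look and compute and a shell command to move; the robot and the scene stay as the last step left them, time stands still between calls to the robot, and variables do not carry over. Pictures are saved under pics/ and viewed, at most 10 in all, crops included, and the job is handed in when it is done.

```bash
ls; mkdir -p pics; python3 - <<'E'
from rig import env
import cv2,numpy as np
for n in("scene","side"):
    im=env.get_image(n); cv2.imwrite(f"pics/{n}0.png",im[:,:,::-1])
    p=env.camera_params(n); R=cv2.Rodrigues(np.array(p["rvec"]))[0]; print(n,p["fx"],p["cx"],p["cy"],(-R.T@np.array(p["tvec"]).ravel()).round(),R[2].round(2))
w=env.get_image("wrist"); cv2.imwrite("pics/wrist0.png",w[:,:,::-1]); print(env.camera_params("wrist"), env.tcp_to_grasp, env.sense())
a=cv2.imread("pics/scene0.png");
E
```

```text
pics
scene 494.0316370546201 320.0696975947295 202.12622281808567 [1271. -264. 1054.] [-0.6   0.14 -0.79]
side 379.1937153974506 324.58138321147976 202.62793653535115 [407. 637. 995.] [ 0.12 -0.62 -0.78]
{'fx': 358.9052640658619, 'fy': 358.9052640658619, 'cx': 321.0244235549718, 'cy': 194.64681627338618, 'rvec': array([-2.83078376e+00,  5.44259488e-05,  1.09021454e-03]), 'tvec': array([-549.75775647,  -39.09223951,  378.71904922])} -18.700000000000003 {'clock': 0.15, 'joints': array([-1.03110143e-01,  8.78297627e-02,  1.37191540e+00, -2.55872571e-05,
        1.68360038e+00, -1.03076715e-01]), 'dq': array([ 1.48697716e-04, -2.03678192e-03, -4.91255697e-03,  8.81613554e-04,
       -6.00690712e-05, -1.52918522e-03]), 'joint_torque': array([ 1.22744677e-03, -3.52374566e+01, -3.13678122e+01, -1.70676763e-04,
        8.12124257e-03, -6.53522420e-05]), 'tcp_pos': array([5.49617994e+02, 2.10291310e-02, 2.30379459e+02]), 'eef_rot': array([-2.22053075e+00, -2.22045018e+00,  1.76652104e-03]), 'ft_force': array([-0.26681538,  0.11142761,  0.5581495 ]), 'torque': array([-0.00208668,  0.01513713, -0.04541441]), 'grip_force': 0.0, 'gripper_width': 85.77432686145255}
```

View pics/scene0.png

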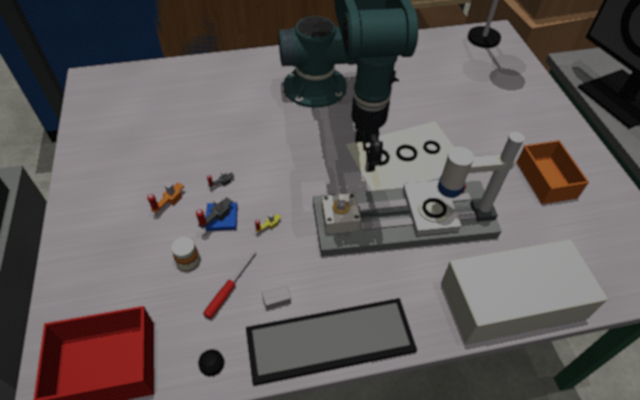

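View pics/side0.png

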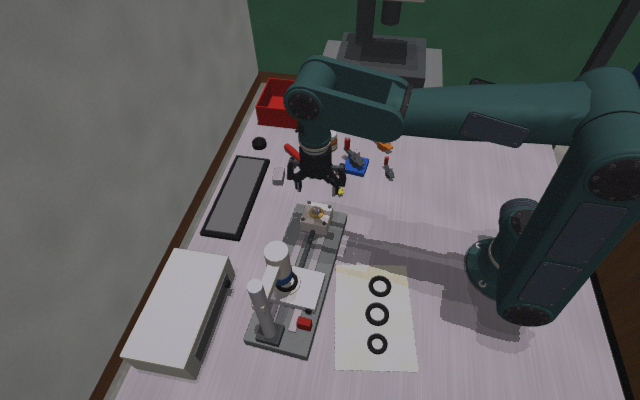

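The picture shows four possible cranks in the scene view: grey on the blue rest at (220,212), small grey at (222,180), orange at (170,195) and yellow at (268,223). I choose the large grey one on the blue rest. The shaft is at about (343,207), the stage ring at (434,208) and the lens at (457,170). In the side view the rest is at (357,163), the shaft at (318,213) and the red stop at (305,323).

```bash
cat > h.py <<'E'
from rig import env
import cv2,numpy as np
def cam(n):
    p=env.camera_params(n); R=cv2.Rodrigues(np.array(p["rvec"]))[0]
    return p,R,np.array(p["tvec"]).ravel()
def ray(c,px,z):
    p,R,t=c; d=R.T@np.array([(px[0]-p["cx"])/p["fx"],(px[1]-p["cy"])/p["fy"],1]); o=-R.T@t
    return (o+d*(z-o[2])/d[2])
def proj(c,P):
    p,R,t=c; q=R@np.array(P,float)+t; return p["fx"]*q[0]/q[2]+p["cx"],p["fy"]*q[1]/q[2]+p["cy"]
def blobs(im,lo,hi,amin=8):
    h=cv2.cvtColor(im,cv2.COLOR_RGB2HSV); m=cv2.inRange(h,lo,hi)
    n,l,s,c=cv2.connectedComponentsWithStats(m); return m,[(c[i].round(1),s[i]) for i in range(1,n) if s[i][4]>=amin]
def rgb(f): return cv2.imread(f)[:,:,::-1].copy()
E
python3 - <<'E'
from h import *
im=rgb("pics/scene0.png"); c=cam("scene")
print("blue");[print(b[0],b[1],ray(c,b[0],20).round()) for b in blobs(im,(105,150,60),(125,255,255),20)[1]]
print("red");[print(b[0],b[1],ray(c,b[0],60).round()) for b in blobs(im,(172,140,60),(180,255,255),8)[1]+blobs(im,(0,140,60),(4,255,255),8)[1]]
for px,z in (((343,207),105),((434,208),60)): print(px,ray(c,px,z).round())
cv2.imwrite("pics/crop1.png",np.hstack([cv2.resize(im[165:250,135:295,::-1],(640,340),interpolation=3)]))
E
```

```text
blue
[225.1 220.1] [206 203  31  27 385] [ 501. -334.   20.]
[209.3 208.1] [207 204   7  11  43] [ 455. -371.   20.]
red
[209.1 179.6] [208 178   3   5  10] [ 392. -360.   60.]
[151.8 201.6] [148 196   8  13  39] [ 437. -507.   60.]
[200.3 217.5] [197 212   7  12  46] [ 511. -390.   60.]
[257.1 223.9] [256 223   3   3   8] [ 558. -256.   60.]
[218.8 299.2] [204 280  31  38 384] [ 743. -365.   60.]
[ 99.5 355.4] [  34  307  111   93 6274] [ 820. -613.   60.]
[ 73.4 333. ] [ 71 331   6   5   8] [ 760. -669.   60.]
(343, 207) [581. -47. 105.]
(434, 208) [597. 189.  60.]
```

View pics/crop1.png

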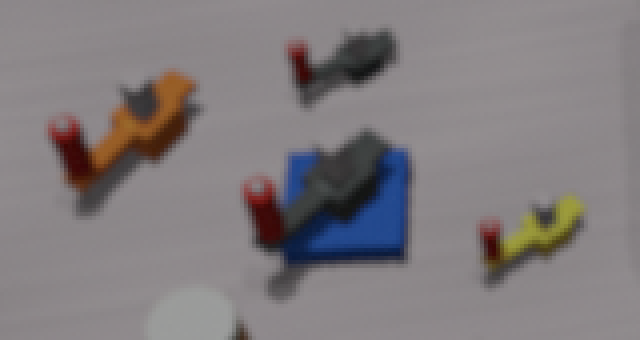

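The crop confirms it: the grey crank on the blue rest, with its knob at crop (260,215), is clearly larger than the other grey one. Next, the wrist camera goes over it.

```bash
python3 -m pendant '{"series":[[-0.01,-0.05,0.01,0],[-0.01,-0.05,0.01,0],[-0.01,-0.05,0,0],[-0.01,-0.05,0,0],[-0.01,-0.05,0,0],[-0.01,-0.05,0,0],[0,-0.04,0,0],[0,0,0,0],[0,0,0,0]]}'; python3 - <<'E'
from h import *
im=env.get_image("wrist"); cv2.imwrite("pics/w1.png",im[:,:,::-1]); c=cam("wrist"); np.save("w1.npy",np.array([*c[0]["rvec"],*c[0]["tvec"]]))
s=env.sense();print(s["tcp_pos"],s["ft_force"])
for b in blobs(im,(105,150,60),(125,255,255),100)[1]: print("blue",b,ray(c,b[0],20).round())
for b in blobs(im,(172,140,60),(180,255,255),40)[1]+blobs(im,(0,140,60),(4,255,255),40)[1]: print("red",b,ray(c,b[0],94).round())
E
```

```text
clock: 1.05
tcp_pos: [491.1, -333.0, 249.6]
eef_rot: [-2.222, -2.218, -0.001]
ft_force: [0.2, -0.7, 0.1]
gripper_width: 85.4
grip_force: 0.0
[ 491.45019855 -331.97422641  250.02239308] [-0.06183818  0.24000855 -0.49872271]
blue (array([320.5, 150. ]), array([ 275,  127,   77,   69, 2113], dtype=int32)) [ 491. -324.   20.]
blue (array([288.5, 187.6]), array([270, 158,  56,  48, 977], dtype=int32)) [ 457. -365.   20.]
red (array([348. , 230.7]), array([342, 226,  15,  12,  64], dtype=int32)) [ 516. -383.   94.]
red (array([376.4,  82.2]), array([370,  75,  15,  15, 106], dtype=int32)) [ 536. -255.   94.]
red (array([527.2, 190.6]), array([ 490,  156,   73,   67, 1729], dtype=int32)) [ 671. -345.   94.]
red (array([203.6, 192.6]), array([197, 187,  13,  14,  67], dtype=int32)) [ 390. -347.   94.]
red (array([623.2, 355.3]), array([609, 350,  31,  18, 277], dtype=int32)) [ 799. -521.   94.]
```

View pics/w1.png

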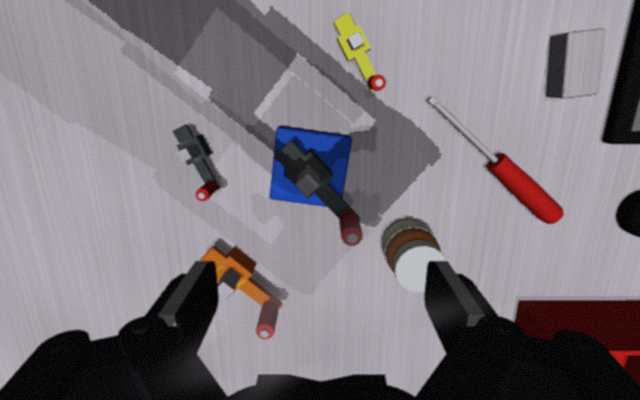

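The picture shows the crank at hub (305,172), with its knob cap at about (351,236). The blue rest spans 272–351 by 127–205, and the jar at (415,255) is close to the knob. I'll take a brightened, enlarged crop to measure the stem top.

```bash
python3 - <<'E'
from h import *
im=rgb("pics/w1.png"); c=cam("wrist")
m,_=blobs(im,(105,120,40),(125,255,255),100); m[:120]=0;m[215:]=0
pts=cv2.findNonZero(m); hull=cv2.convexHull(pts)[:,0]
P=np.array([ray(c,p,20)[:2] for p in hull],np.float32); print("rest",cv2.minAreaRect(P))
g=im[115:255,260:380,::-1].astype(float); g=np.clip((g/255)**.5*255,0,255).astype(np.uint8)
g=cv2.resize(g,None,fx=4.2,fy=4.2,interpolation=cv2.INTER_CUBIC); 
for i in range(12): cv2.putText(g,str(260+10*i),(42*i,10),0,.35,(0,255,255),1); cv2.line(g,(42*i,12),(42*i,20),(0,255,255),1)
for i in range(14): cv2.putText(g,str(115+10*i),(0,42*i+4),0,.35,(0,255,255),1)
cv2.imwrite("pics/c2.png",g)
E
```

```text
rest ((479.4830017089844, -342.8568420410156), (79.75947570800781, 78.14083099365234), 82.053466796875)
```

View pics/c2.png

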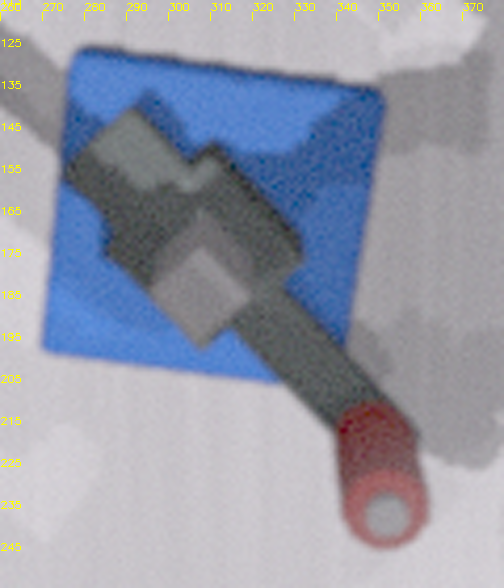

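```bash
python3 - <<'E'
from h import *
c=cam("wrist")
q=lambda x,y:((x+.5)/4.2+259.5,(y+.5)/4.2+114.5)
C=[ray(c,q(*p),80) for p in((206,245),(250,297),(202,348),(150,293))]
S=np.mean(C,0); K=ray(c,q(386,514),94); print("stem",S,"knob",K,"dist",np.linalg.norm((K-S)[:2]),"yaw",np.degrees(np.arctan2(*(K-S)[1::-1])))
for i in range(4): d=(C[(i+1)%4]-C[i]); print(np.linalg.norm(d),np.degrees(np.arctan2(d[1],d[0])))
print(env.sense()["tcp_pos"])
# scene knob check
c2=cam("scene"); print(proj(c2,S),proj(c2,K))
# shaft estimates in both static views; crop for boxes
E
```

```text
stem [ 479.7538855  -344.33813489   80.        ] knob [ 519.38469967 -389.20341367   94.        ] dist 59.86229757393366 yaw -48.54489706875969
14.8540335369556 -50.981455255037176
15.597140304406507 -132.1842789732907
16.653593905507257 131.54599238316968
16.159262334658486 41.15362384563973
[ 491.45019855 -331.97422641  250.02239308]
(np.float64(216.81682288966758), np.float64(199.83237252702952)) (np.float64(198.54000482736433), np.float64(211.84565742939895))
```

```bash
python3 - <<'E'
from h import *
im=rgb("pics/wrist0.png"); p={'fx': 358.9052640658619,'fy': 358.9052640658619,'cx': 321.0244235549718,'cy': 194.64681627338618}
c=(p,cv2.Rodrigues(np.array([-2.83078376e+00,  5.44259488e-05,  1.09021454e-03]))[0],np.array([-549.75775647,  -39.09223951,  378.71904922]))
u,v=map(int,proj(c,(581,-47,105))); print(u,v)
x0,y0=u-70,max(v-60,0); g=(255*(im[y0:y0+120,x0:x0+140,::-1]/255.)**.6).astype(np.uint8)
g=cv2.resize(g,None,fx=5,fy=5,interpolation=cv2.INTER_CUBIC); print(x0,y0); cv2.imwrite("pics/c3.png",g)
E
```

```text
359 241
289 181
```

View pics/c3.png

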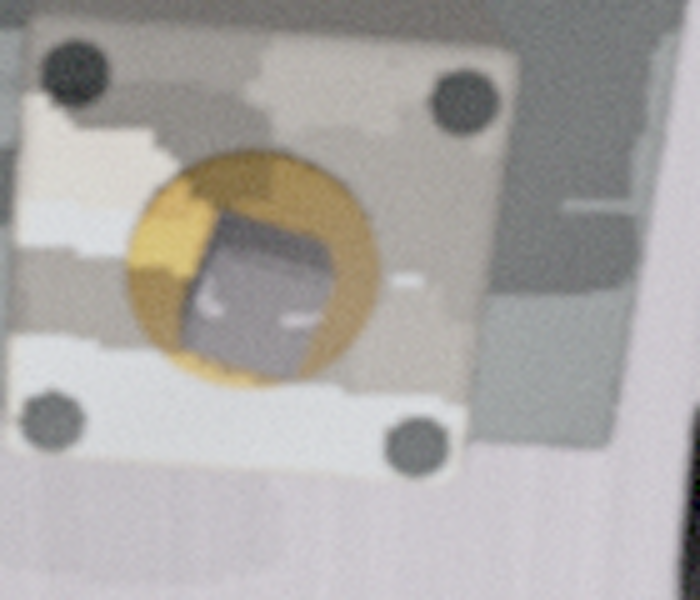

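```bash
python3 - <<'E'
from h import *
p={'fx': 358.9052640658619,'fy': 358.9052640658619,'cx': 321.0244235549718,'cy': 194.64681627338618}
c=(p,cv2.Rodrigues(np.array([-2.83078376e+00,  5.44259488e-05,  1.09021454e-03]))[0],np.array([-549.75775647,  -39.09223951,  378.71904922]))
q=lambda x,y:((x+.5)/5+288.5,(y+.5)/5+180.5)
B=[ray(c,q(*s),89) for s in((127,268),(380,268),(253,148),(253,387))];print("brass",np.mean(B,0),B[1][0]-B[0][0],B[2][1]-B[3][1])
sc=[ray(c,q(*s),85) for s in((76,72),(465,101),(417,446),(52,420))];print("screws",np.mean(sc,0));
for i in range(4): d=sc[(i+1)%4]-sc[i];print(np.linalg.norm(d),np.degrees(np.arctan2(d[1],d[0])))
# top face of square at z~105
im=rgb("pics/wrist0.png")[181:301,289:429]
T=[ray(c,q(*s),105) for s in((207,252),(326,272),(298,378),(183,345))]; print("sq",np.mean(T,0))
for i in range(4): d=T[(i+1)%4]-T[i];print(np.linalg.norm(d),np.degrees(np.arctan2(d[1],d[0])))
E
```

```text
brass [565.47341104 -48.30672272  89.        ] 43.45901159748951 44.718089676086066
screws [565.53058011 -49.39149732  85.        ]
65.85144487833003 -4.478812099570711
65.85102327064759 -94.58880217117891
65.86531807079726 175.44453119468403
65.76292947157313 85.3990148422058
sq [564.76488549 -48.8230765  105.        ]
19.644115212300584 -10.3174704830033
19.54609346155962 -102.11274858383126
19.97764485255933 162.44093577528878
17.03641417044056 77.03639958170753
```

The picture shows the brass shoulder centred at crop (253,268) and the square's tip face centred at about (254,312). Its yaw is about -13°, which I will measure again later. The shoulder measures 44 mm across, as given. Next I align the tool over the stem.

```bash
python3 -m pendant '{"series":[[-0.004,-0.004,-0.02,8.3],[-0.004,-0.004,-0.02,8.3],[-0.0035,-0.004,-0.02,8.3],[0,0,-0.02,8.3],[0,0,-0.02,8.3],[0,0,-0.01,0],[0,0,0,0],[0,0,0,0],[0,0,0,0]]}'; python3 - <<'E'
from h import *
s=env.sense(); R=cv2.Rodrigues(s["eef_rot"])[0]; print(s["tcp_pos"],"tooly yaw",np.degrees(np.arctan2(R[1,1],R[0,1])),"tilt",R[:,2],s["joints"].round(2))
E
```

```text
clock: 2.0
tcp_pos: [480.9, -344.6, 142.3]
eef_rot: [1.29, 2.861, -0.001]
ft_force: [0.6, -0.2, -0.4]
gripper_width: 85.3
grip_force: 0.0
[ 480.87439764 -344.58260709  142.32332096] tooly yaw 41.46271302838746 tilt [ 0.0023089  -0.00186119 -0.9999956 ] [-0.72  0.21  1.41  0.    1.52 -1.44]
```

```bash
python3 -m pendant '{"series":[[-0.001,0,-0.02,0],[0,0,-0.02,0],[0,0,-0.02,0],[0,0,-0.015,0],[0,0,-0.01,0],[0,0,-0.005,0],[0,0,0,0],[0,0,0,0]]}' && python3 -m pendant '{"series":[[0,0,0,0],[0,0,0,0],[0,0,0,0],[0,0,0,0],[0,0,0,0],[0,0,0,0],[0,0,0,0],[0,0,0,0]]}' 1
```

```text
clock: 2.8
tcp_pos: [479.6, -344.8, 51.5]
eef_rot: [1.29, 2.863, -0.001]
ft_force: [0.3, 0.2, 0.7]
gripper_width: 85.2
grip_force: 0.0
clock: 3.6
tcp_pos: [479.0, -344.5, 50.7]
eef_rot: [1.29, 2.864, -0.0]
ft_force: [-0.3, -1.1, 0.4]
gripper_width: 15.2
grip_force: 60.8
```

```bash
python3 -m pendant '{"series":[[0,0,0.01,0],[0,0,0.02,0],[0,0,0.03,0],[0,0,0.03,0],[0,0,0.03,0],[0,0,0.01,0],[0.01,0.02,0,5],[0.01,0.03,0,5],[0.01,0.03,0,5],[0.01,0.03,0,5]]}' && python3 -m pendant '{"series":[[0.01,0.03,0,5],[0.01,0.03,0,5],[0.01,0.03,0,5.5],[0.01,0.02,0,0],[0.006,0,0,0],[0,0,0,0],[0,0,0,0],[0,0,0,0]]}'; python3 - <<'E'
from h import *
im=env.get_image("wrist"); cv2.imwrite("pics/w2.png",im[:,:,::-1]); c=cam("wrist"); np.save("w2.npy",np.array([*c[0]["rvec"],*c[0]["tvec"]]))
s=env.sense(); R=cv2.Rodrigues(s["eef_rot"])[0]; print(s["tcp_pos"],"tooly yaw",np.degrees(np.arctan2(R[1,1],R[0,1])),s["gripper_width"],s["ft_force"],s["joints"].round(2))
print(proj(c,(565.3,-48.9,89)))
E
```

```text
clock: 4.6
tcp_pos: [518.7, -232.9, 179.0]
eef_rot: [-0.768, -3.044, -0.002]
ft_force: [0.6, 0.9, -2.8]
gripper_width: 14.9
grip_force: 60.4
clock: 5.4
tcp_pos: [564.5, -125.3, 180.1]
eef_rot: [-0.358, -3.12, 0.0]
ft_force: [-0.0, -0.8, -2.4]
gripper_width: 14.8
grip_force: 60.5
[ 564.56942961 -125.28078576  180.32707619] tooly yaw 76.91046756978214 15.04414988366301 [-0.17063329 -0.45742758 -3.16532853] [-0.32  0.17  1.38 -0.    1.59 -1.66]
(np.float64(431.91649231330797), np.float64(175.52088429746848))
```

View pics/w2.png

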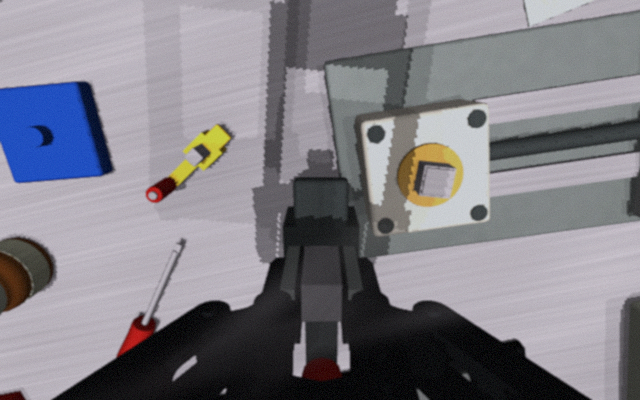

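The picture shows the brass shoulder at (431,175), exactly where the projection puts it, and the square's tip at about (438,180). The crank hangs straight in the fingers, with its tail at (322,190).

```bash
python3 - <<'E'
from h import *
im=rgb("pics/w2.png"); a=np.load("w2.npy"); p=cam("wrist")[0]; c=(p,cv2.Rodrigues(a[:3])[0],a[3:])
m,_=blobs(im,(12,90,60),(30,255,255)); m[:130]=0;m[220:]=0;m[:,:390]=0;m[:,475:]=0
h=cv2.convexHull(cv2.findNonZero(m)); P=np.array([ray(c,q,89)[:2] for q in h[:,0]],np.float32)
print("brass",cv2.fitEllipse(P),cv2.minEnclosingCircle(P))
ins=np.zeros(m.shape,np.uint8); cv2.fillConvexPoly(ins,h,255); ins=cv2.erode(ins,np.ones((3,3)))
sq=cv2.bitwise_and(ins,255-m); g=cv2.cvtColor(im,cv2.COLOR_RGB2GRAY); v=g[sq>0]; t,_=cv2.threshold(v.reshape(-1,1),0,255,cv2.THRESH_OTSU)
li=((sq>0)&(g>t)).astype(np.uint8)*255; li=cv2.morphologyEx(li,cv2.MORPH_OPEN,np.ones((3,3)))
cn=max(cv2.findContours(li,0,2)[0],key=cv2.contourArea); P=np.array([ray(c,q,105.5)[:2] for q in cn[:,0]],np.float32); print("top",t,cv2.minAreaRect(P))
big=cv2.resize(im[135:225,385:485,::-1],None,fx=6,fy=6,interpolation=cv2.INTER_CUBIC); cv2.imwrite("pics/c4.png",big)
E
```

```text
brass ((564.7696533203125, -50.40416717529297), (43.08083724975586, 44.01094055175781), 128.16204833984375) ((564.6992797851562, -50.42310333251953), 22.061203002929688)
top 115.0 ((564.7763061523438, -50.28535079956055), (20.092670440673828, 20.066570281982422), 70.63451385498047)
```

View pics/c4.png

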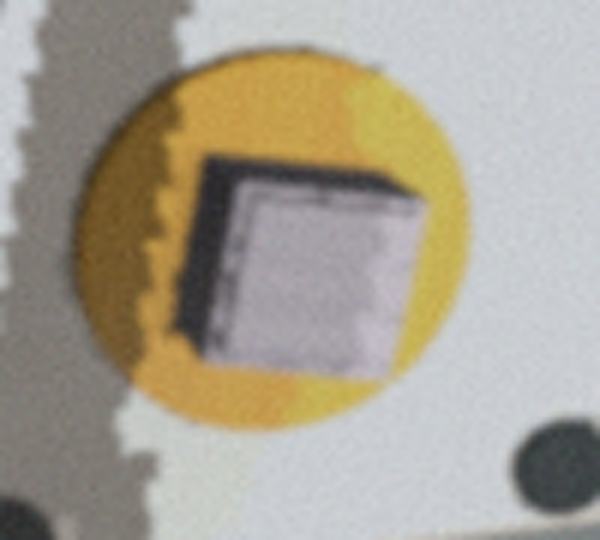

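```bash
python3 - <<'E'
from h import *
a=np.load("w2.npy"); p=cam("wrist")[0]; c=(p,cv2.Rodrigues(a[:3])[0],a[3:])
q=lambda x,y:((x+.5)/6+384.5,(y+.5)/6+134.5)
T=[ray(c,q(*s),104) for s in((238,181),(428,200),(393,380),(205,361))]; print("sq",np.mean(T,0))
for i in range(4): d=T[(i+1)%4]-T[i];print(np.linalg.norm(d),np.degrees(np.arctan2(d[1],d[0]))%90-90)
# base dark corners at z89
d=ray(c,q(180,330),89)-ray(c,q(205,157),89); print("base edge",np.linalg.norm(d),np.degrees(np.arctan2(d[1],d[0]))%90-90)
T=[ray(c,q(*s),89) for s in((205,157),(385,177),(180,330))];print((T[1]+T[2])/2)
# crank tail in the image: underside z ~149.6+19..27
a0=ray(c,(297,180),176);b0=ray(c,(347,180),176);d=b0-a0;print("tail end",np.linalg.norm(d),np.degrees(np.arctan2(d[1],d[0])),(a0+b0)/2)
E
```

```text
sq [565.01449497 -49.92954333 104.        ]
20.031085480931782 -18.894809739581177
19.766742956619847 -17.346737022442753
20.360342067538518 -19.116132053289732
19.681947161686676 -18.298296857973185
base edge 20.00536301651431 -16.431881493024605
[566.23823564 -49.32483741  89.        ]
tail end 21.10565606454693 76.89281576099471 [ 528.01371255 -116.23882578  176.        ]
```

```bash
python3 -m pendant '{"series":[[0,0.02,0,-2],[0,0.02,0,-2],[0.0004,0.02,0,-1.2],[0,0.0152,0,0],[0,0,-0.015,0],[0,0,-0.015,0],[0,0,-0.005,0],[0,0,0,0],[0,0,0,0],[0,0,0,0]]}'; python3 - <<'E'
from h import *
im=env.get_image("wrist"); cv2.imwrite("pics/w3.png",im[:,:,::-1]); c=cam("wrist")
s=env.sense(); R=cv2.Rodrigues(s["eef_rot"])[0]; print(s["tcp_pos"],"tooly yaw",np.degrees(np.arctan2(R[1,1],R[0,1])),s["ft_force"],s["torque"])
E
```

```text
clock: 6.45
tcp_pos: [565.9, -49.7, 146.2]
eef_rot: [0.498, 3.101, -0.0]
ft_force: [0.4, 1.1, -1.8]
gripper_width: 15.0
grip_force: 60.4
[565.93891303 -49.55245087 146.37219696] tooly yaw 71.77207781138044 [ 0.71504522  0.97755703 -2.90747543] [-0.01748613 -0.03684059 -0.00221242]
```

```bash
python3 -m pendant '{"series":[[-0.0005,-0.0003,-0.004,0],[0,0,-0.004,0],[0,0,0,0],[0,0,0,0]]}'; python3 -m pendant '{"series":[[0,0,-0.002,0],[0,0,-0.002,0],[0,0,0,0]]}';  python3 -m pendant '{"series":[[0,0,-0.0015,0],[0,0,0,0]]}'
```

```text
clock: 6.9
tcp_pos: [564.8, -49.4, 137.3]
eef_rot: [-0.497, -3.102, -0.0]
ft_force: [0.4, -0.1, -1.7]
gripper_width: 15.1
grip_force: 60.4
clock: 7.2
tcp_pos: [564.7, -49.4, 133.2]
eef_rot: [-0.497, -3.101, -0.0]
ft_force: [0.6, -0.1, -3.2]
gripper_width: 15.0
grip_force: 60.4
clock: 7.4
tcp_pos: [564.8, -49.4, 131.8]
eef_rot: [-0.497, -3.102, -0.0]
ft_force: [0.2, -0.1, -2.6]
gripper_width: 14.8
grip_force: 60.4
```

```bash
python3 -m pendant '{"series":[[0,0,-0.001,0],[0,0,-0.001,0],[0,0,0,0]]}'; python3 -m pendant '{"series":[[0,0,-0.0015,0],[0,0,-0.0015,0],[0,0,0,0]]}'
```

```text
clock: 7.7
tcp_pos: [564.8, -49.4, 129.9]
eef_rot: [-0.497, -3.102, -0.0]
ft_force: [-0.7, -0.4, -2.7]
gripper_width: 14.8
grip_force: 60.4
clock: 8.0
tcp_pos: [564.7, -49.4, 126.7]
eef_rot: [-0.497, -3.101, -0.0]
ft_force: [0.2, 0.8, -3.0]
gripper_width: 14.9
grip_force: 60.4
```

```bash
python3 -m pendant '{"series":[[0,0,-0.0015,0],[0,0,-0.0015,0],[0,0,0,0]]}'
```

```text
clock: 8.3
tcp_pos: [564.7, -49.4, 123.7]
eef_rot: [-0.497, -3.101, -0.0]
ft_force: [0.7, 0.2, -3.4]
gripper_width: 14.9
grip_force: 60.4
```

Clean fit, with no contact force so far. About 4 mm remain.

```bash
python3 -m pendant '{"series":[[0,0,-0.0015,0],[0,0,-0.001,0],[0,0,0,0]]}'; python3 -m pendant '{"series":[[0,0,-0.0006,0],[0,0,-0.0004,0],[0,0,0,0]]}'
```

```text
clock: 8.6
tcp_pos: [564.8, -49.4, 121.3]
eef_rot: [-0.497, -3.102, -0.0]
ft_force: [0.1, -0.1, -2.1]
gripper_width: 14.8
grip_force: 60.4
clock: 8.9
tcp_pos: [564.9, -49.4, 120.5]
eef_rot: [-0.497, -3.102, -0.0]
ft_force: [-0.5, -0.1, -2.1]
gripper_width: 14.9
grip_force: 60.4
```

```bash
python3 -m pendant '{"series":[[0,0,-0.0005,0],[0,0,0,0]]}'; 
```

```text
clock: 9.1
tcp_pos: [564.9, -49.4, 120.0]
eef_rot: [-0.497, -3.102, -0.0]
ft_force: [0.6, -0.7, -3.1]
gripper_width: 15.2
grip_force: 60.4
```

```bash
python3 -m pendant '{"series":[[0,0,-0.0005,0],[0,0,0,0]]}'
```

```text
clock: 9.3
tcp_pos: [565.0, -49.5, 119.7]
eef_rot: [0.497, 3.102, 0.0]
ft_force: [-0.5, 1.3, -1.9]
gripper_width: 15.2
grip_force: 60.6
```

```bash
python3 -m pendant '{"series":[[0,0,-0.0004,0],[0,0,0,0]]}'
```

```text
clock: 9.5
tcp_pos: [565.1, -49.5, 119.6]
eef_rot: [0.497, 3.102, 0.0]
ft_force: [-1.6, 0.8, 0.3]
gripper_width: 15.0
grip_force: 60.8
```

Contact came at the predicted height of 119.6, so the crank is seated. Now I release it and slide along the arm, with the fingers straddling the knob.

```bash
python3 -m pendant '{"series":[[0,0,0,0],[0,0,0,0],[0,0,0,0],[0,0,0,0],[0,0,0,0],[0,0,0.004,0],[0,0,0.004,0],[0,0,0,0]]}' 0 && python3 -m pendant '{"series":[[0.019,-0.0062,0,0],[0.019,-0.0063,0,0],[0.019,-0.0062,0,0],[0,0,0,0],[0,0,0,0]]}'; python3 - <<'E'
from h import *
im=env.get_image("wrist"); c=cam("wrist"); cv2.imwrite("pics/w4.png",im[:,:,::-1])
print(env.sense()["tcp_pos"],env.sense()["ft_force"])
for b in blobs(im,(172,100,60),(180,255,255),30)[1]+blobs(im,(0,100,60),(4,255,255),30)[1]: print("red",b,ray(c,b[0],163).round())
E
```

```text
clock: 10.3
tcp_pos: [565.6, -49.6, 128.4]
eef_rot: [0.497, 3.1, 0.0]
ft_force: [-0.7, -1.0, 1.0]
gripper_width: 85.5
grip_force: 0.0
clock: 10.8
tcp_pos: [621.7, -68.1, 126.9]
eef_rot: [-0.497, -3.101, -0.0]
ft_force: [-0.7, 0.7, -1.1]
gripper_width: 85.2
grip_force: 0.0
[621.35367367 -67.93672513 126.93872154] [-0.05853836  0.58512785 -0.51104849]
red (array([320.2, 287.7]), array([ 295,  247,   51,   74, 1142], dtype=int32)) [611. -65. 163.]
red (array([  4.4, 183.4]), array([  0, 173,  11,  20, 142], dtype=int32)) [ 546. -145.  163.]
red (array([321.6, 294.1]), array([309, 283,  25,  23, 142], dtype=int32)) [613. -65. 163.]
red (array([ 31.9, 348. ]), array([ 26, 339,  15,  21,  91], dtype=int32)) [ 602. -171.  163.]
```

View pics/w4.png

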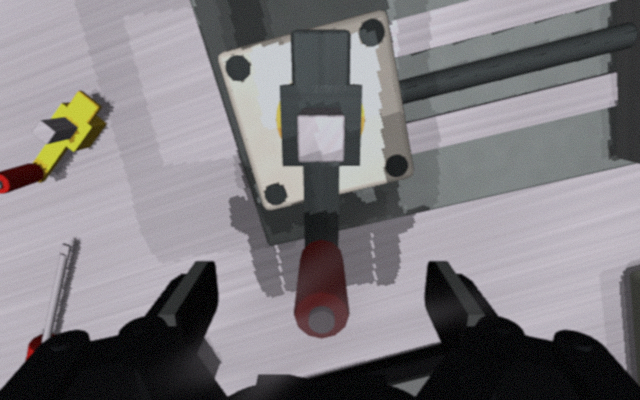

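The picture shows the crank seated squarely, with the stem top at (322,139), the knob cap at (320,318) and the fingers straddling the knob.

```bash
python3 - <<'E'
from h import *
c=cam("wrist"); K=ray(c,(320.5,318.5),163); S=ray(c,(321.5,138.5),149); print(K,S,np.linalg.norm((K-S)[:2]),np.degrees(np.arctan2(*(K-S)[1::-1])))
E
python3 -m pendant '{"series":[[0,0,0,0],[0,0,0,0],[0,0,0,0],[0,0,0,0],[0,0,0,0],[0,0,0,0],[0,0,0,0]]}' 1
```

```text
[622.41713437 -68.33905933 163.        ] [565.07038252 -49.10700085 149.        ] 60.48571749524708 -18.539618831310815
clock: 11.55
tcp_pos: [621.9, -68.1, 127.4]
eef_rot: [0.497, 3.102, 0.0]
ft_force: [0.3, 1.5, 1.9]
gripper_width: 18.5
grip_force: 58.5
```

```bash
python3 - <<'E'
import numpy as np
a=np.radians(-18-12*np.arange(31)); P=np.round(np.c_[.06*np.cos(a),.06*np.sin(a)],4); D=np.diff(P,axis=0).round(4); print(D.sum(0).round(5))
for k in range(3): print('{"series":['+",".join("[%g,%g,0,0]"%tuple(d) for d in D[10*k:10*k+10])+']}')
E
cat > guard.py <<'E'
import sys
from h import *
# opposing tangential force at the knob (cw about shaft), angle; exit 1 above limit
s=env.sense(); d=s["tcp_pos"][:2]-np.array([565.0,-49.5]); r=np.hypot(*d); f=s["ft_force"]
t=np.array([d[1],-d[0]])/r; ft=-f[:2]@t
print("ang %.1f r %.1f z %.1f opp %.1f rad %.1f fz %.1f tq %.2f t %.2f"%(np.degrees(np.arctan2(d[1],d[0])),r,s["tcp_pos"][2],ft,f[:2]@d/r,f[2],s["torque"][2],s["clock"]))
sys.exit(ft>float(sys.argv[1]))
E
```

```text
[0. 0.]
{"series":[[-0.0051,-0.0115,0,0],[-0.0074,-0.0101,0,0],[-0.0093,-0.0084,0,0],[-0.0109,-0.0063,0,0],[-0.0119,-0.0039,0,0],[-0.0125,-0.0013,0,0],[-0.0125,0.0013,0,0],[-0.0119,0.0039,0,0],[-0.0109,0.0063,0,0],[-0.0093,0.0084,0,0]]}
{"series":[[-0.0074,0.0101,0,0],[-0.0051,0.0115,0,0],[-0.0026,0.0122,0,0],[0,0.0126,0,0],[0.0026,0.0122,0,0],[0.0051,0.0115,0,0],[0.0074,0.0101,0,0],[0.0093,0.0084,0,0],[0.0109,0.0063,0,0],[0.0119,0.0039,0,0]]}
{"series":[[0.0125,0.0013,0,0],[0.0125,-0.0013,0,0],[0.0119,-0.0039,0,0],[0.0109,-0.0063,0,0],[0.0093,-0.0084,0,0],[0.0074,-0.0101,0,0],[0.0051,-0.0115,0,0],[0.0026,-0.0122,0,0],[0,-0.0126,0,0],[-0.0026,-0.0122,0,0]]}
```

First a gentle start of three rows (36°), with a force check.

```bash
python3 -m pendant '{"series":[[-0.0051,-0.0115,0,0]]}' >/dev/null; python3 guard.py 10 && python3 -m pendant '{"series":[[-0.0074,-0.0101,0,0]]}' >/dev/null; python3 guard.py 10 && python3 -m pendant '{"series":[[-0.0093,-0.0084,0,0]]}' >/dev/null; python3 guard.py 10 && python3 -m pendant '{"series":[[0,0,0,0]]}'; python3 guard.py 10
```

```text
ang -28.9 r 59.8 z 127.4 opp 3.8 rad -2.0 fz 1.0 tq -0.01 t 11.65
ang -28.9 r 59.8 z 127.4 opp 3.8 rad -2.0 fz 1.0 tq -0.01 t 11.65
ang -28.9 r 59.8 z 127.4 opp 3.8 rad -2.0 fz 1.0 tq -0.01 t 11.65
ang -28.9 r 59.8 z 127.4 opp 3.8 rad -2.0 fz 1.0 tq -0.01 t 11.65False
False
False
False
```

```bash
sed -i 's/sys.exit(ft>float(sys.argv\[1\]))/sys.exit(int(ft>float(sys.argv[1])))/' guard.py
python3 -m pendant '{"series":[[-0.0074,-0.0101,0,0]]}' >/dev/null; python3 guard.py 12 && python3 -m pendant '{"series":[[-0.0093,-0.0084,0,0]]}' >/dev/null; python3 guard.py 12 && python3 -m pendant '{"series":[[-0.0109,-0.0063,0,0],[-0.0119,-0.0039,0,0],[-0.0125,-0.0013,0,0]]}' >/dev/null;  python3 guard.py 12; python3 -m pendant '{"series":[[0,0,0,0]]}' >/dev/null; python3 guard.py 12
```

```text
ang -41.6 r 60.0 z 127.5 opp 4.5 rad -2.3 fz -0.1 tq 0.00 t 11.75
ang -54.3 r 60.1 z 127.4 opp 4.4 rad -3.2 fz 0.9 tq -0.03 t 11.85
ang -90.6 r 60.6 z 127.4 opp 4.4 rad -5.3 fz 0.5 tq -0.02 t 12.15
ang -91.9 r 60.5 z 127.3 opp -0.5 rad -3.4 fz 1.0 tq 0.01 t 12.25
```

```bash

python3 -m pendant '{"series":[[-0.0125,0.0017,0,0],[-0.0119,0.0039,0,0],[-0.0109,0.0063,0,0],[-0.0093,0.0084,0,0]]}' >/dev/null; python3 guard.py 12 && python3 -m pendant '{"series":[[-0.0074,0.0101,0,0],[-0.0051,0.0115,0,0],[-0.0026,0.0122,0,0],[0,0.0126,0,0],[0.0026,0.0122,0,0]]}' >/dev/null; python3 guard.py 12 && python3 -m pendant '{"series":[[0.0051,0.0115,0,0],[0.0074,0.0101,0,0],[0.0093,0.0084,0,0],[0.0109,0.0063,0,0],[0.0119,0.0039,0,0]]}' >/dev/null; python3 guard.py 12
```

```text
ang -137.6 r 60.8 z 127.5 opp 4.1 rad -2.9 fz -1.0 tq -0.03 t 12.65
ang 161.4 r 60.8 z 127.3 opp 4.3 rad -4.2 fz 1.0 tq 0.01 t 13.15
ang 102.7 r 60.4 z 127.0 opp 4.1 rad -7.1 fz 2.8 tq 0.01 t 13.65
```

```bash

python3 -m pendant '{"series":[[0.0128,0.0009,0,0],[0.0125,-0.0013,0,0],[0.0119,-0.0039,0,0],[0.0109,-0.0063,0,0],[0.0093,-0.0084,0,0]]}' >/dev/null; python3 guard.py 12 && python3 -m pendant '{"series":[[0.0074,-0.0101,0,0],[0.0051,-0.0115,0,0],[0.0026,-0.0122,0,0],[0,-0.0126,0,0],[-0.0026,-0.0122,0,0]]}' >/dev/null; python3 guard.py 12 && python3 -m pendant '{"series":[[-0.0051,-0.0115,0,0],[-0.0074,-0.0101,0,0],[-0.0093,-0.0084,0,0],[-0.0109,-0.0063,0,0],[-0.0119,-0.0039,0,0]]}' >/dev/null;  python3 guard.py 12 && python3 -m pendant '{"series":[[-0.0125,-0.0013,0,0],[-0.0125,0.0013,0,0],[-0.0119,0.0039,0,0],[-0.0109,0.0063,0,0],[-0.0093,0.0084,0,0]]}' >/dev/null; python3 guard.py 12
```

```text
ang 44.3 r 60.0 z 126.8 opp 4.5 rad -5.4 fz 5.4 tq 0.02 t 14.15
ang -15.7 r 59.9 z 127.2 opp 3.8 rad -1.5 fz 4.0 tq -0.02 t 14.65
ang -78.6 r 60.5 z 127.2 opp 3.6 rad -3.4 fz 2.0 tq -0.05 t 15.15
ang -136.8 r 61.0 z 127.3 opp 4.1 rad -5.7 fz -1.5 tq 0.04 t 15.65
```

```bash

python3 -m pendant '{"series":[[-0.0071,0.0101,-0.0003,0],[-0.0051,0.0115,0,0],[-0.0026,0.0122,0,0],[0,0.0126,0,0],[0.0026,0.0122,0,0]]}' >/dev/null; python3 guard.py 12 && python3 -m pendant '{"series":[[0.0051,0.0115,0,0],[0.0074,0.0101,0,0],[0.0093,0.0084,0,0],[0.0109,0.0061,0,0],[0.0119,0.0037,0,0]]}' >/dev/null; python3 guard.py 12 && python3 -m pendant '{"series":[[0.0125,0.0013,0,0],[0.0125,-0.0013,0,0],[0.0119,-0.0039,0,0],[0.0109,-0.0063,0,0],[0.0093,-0.0084,0,0]]}' >/dev/null; python3 guard.py 12 && python3 -m pendant '{"series":[[0.0074,-0.0101,0,0],[0.0051,-0.0115,0,0],[0.0026,-0.0122,0,0],[0,-0.0126,0,0],[-0.0026,-0.0122,0,0]]}' >/dev/null; python3 guard.py 12
```

```text
ang 162.2 r 60.7 z 127.2 opp 4.4 rad -0.1 fz 5.0 tq -0.04 t 16.15
ang 102.5 r 60.3 z 126.9 opp 2.7 rad -3.2 fz 6.0 tq 0.03 t 16.65
ang 43.7 r 60.0 z 126.8 opp 3.1 rad -3.7 fz 6.8 tq -0.02 t 17.15
ang -15.2 r 59.9 z 127.0 opp 3.6 rad -0.9 fz 5.5 tq -0.00 t 17.65
```

The crank has turned 720° with the knob back near its start angle, so the fingers stand perpendicular to the arm, which is good for release. Contact is stiff, so I'll measure the remaining gap before creeping. First I locate the red stop in the static view.

```bash
python3 - <<'E'
from h import *
im=env.get_image("side"); cv2.imwrite("pics/side1.png",im[:,:,::-1]); c=cam("side")
for b in blobs(im,(172,120,60),(180,255,255),8)[1]+blobs(im,(0,120,60),(6,255,255),8)[1]:
    if 250<b[0][0]<350 and b[0][1]>280: print(b,ray(c,b[0],65).round())
print(env.sense()["tcp_pos"])
E
python3 -m pendant '{"series":[[0,0,0,0],[0,0,0,0],[0,0,0,0],[0,0,0,0],[0,0,0,0],[0,0,0.015,0],[0,0,0.04,0],[0,0,0.045,0],[-0.005,0,0.01,0]]}' 0
```

```text
(array([303.9, 322.9]), array([297, 316,  15,  15, 158], dtype=int32)) [532. 285.  65.]
[622.25217157 -67.42344373 126.96025946]
clock: 18.6
tcp_pos: [620.2, -69.0, 245.6]
eef_rot: [0.495, 3.089, -0.001]
ft_force: [0.0, -0.4, 0.4]
gripper_width: 85.5
grip_force: 0.0
```

```bash
python3 -m pendant '{"series":[[-0.045,0.005,0.002,0],[-0.045,0.01,0,0],[-0.04,0.03,0,0],[-0.03,0.04,0,0],[-0.01,0.045,0,0],[0,0.045,0,0],[0,0.045,0,0],[0,0.045,0,0],[0,0.04,0,0],[0,0.025,0,0]]}' >/dev/null; python3 -m pendant '{"series":[[0,0,0,0],[0,0,0,0],[0,0,0,0]]}'; python3 - <<'E'
from h import *
im=np.mean([env.get_image("wrist").astype(float) for _ in range(4)],0).astype(np.uint8); c=cam("wrist"); cv2.imwrite("pics/w5.png",im[:,:,::-1]); np.save("w5.npy",np.array([*c[0]["rvec"],*c[0]["tvec"]]))
for b in blobs(im,(172,100,60),(180,255,255),50)[1]+blobs(im,(0,100,60),(5,255,255),50)[1]: print(b,ray(c,b[0],70).round(1))
u,v=map(int,proj(c,(530,268,60))); print(u,v)
x0,y0=u-65,v-45; g=(255*(im[y0:y0+90,x0:x0+130,::-1]/255.)**.6).astype(np.uint8)
cv2.imwrite("pics/c5.png",cv2.resize(g,None,fx=6,fy=6,interpolation=cv2.INTER_CUBIC)); print(x0,y0)
E
```

```text
clock: 19.9
tcp_pos: [447.7, 260.5, 239.4]
eef_rot: [0.499, 3.101, -0.0]
ft_force: [0.2, -0.4, -0.2]
gripper_width: 85.9
grip_force: 0.0
(array([369.5, 246.1]), array([357, 227,  25,  36, 536], dtype=int32)) [532.4 281.6  70. ]
354 243
289 198
```

View pics/c5.png

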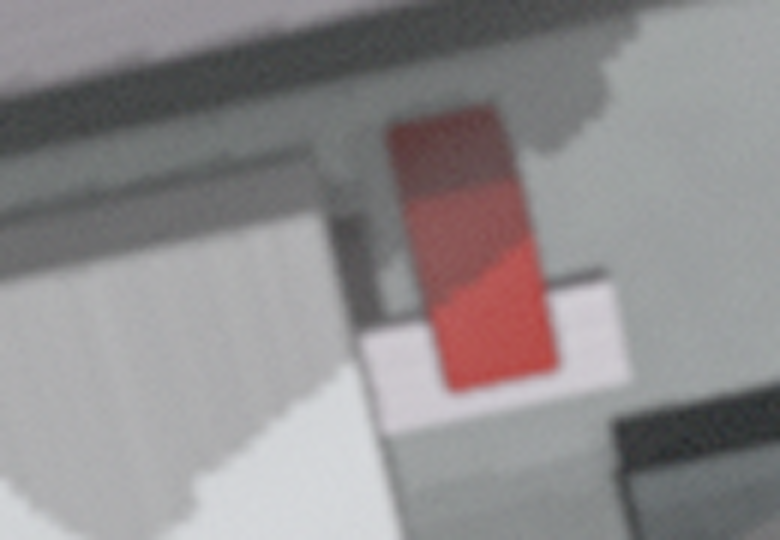

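The crop shows the stage edge at (325–400, 210–540). The dark bumper protrudes to x≈370–383 at rows 215–325, and the red stop's near top edge runs from (405,205) to (448,390). A gap is still visible.

```bash
python3 - <<'E'
from h import *
a=np.load("w5.npy"); p=cam("wrist")[0]; c=(p,cv2.Rodrigues(a[:3])[0],a[3:])
q=lambda x,y:((x+.5)/6+288.5,(y+.5)/6+197.5)
im=rgb("pics/w5.png").astype(int)
# edge columns per row: red start, dark->light end
for v in range(230,264,2):
    r=im[v,330:380]; red=r[:,0]-r[:,1]; e=np.where(red>35)[0]; g=r.sum(1)//3
    print(v, 330+(e[0] if len(e) else -1), g[8:32])
s0,s1=ray(c,q(405,205),70),ray(c,q(448,390),70); b0,b1=ray(c,q(368,222),52.5),ray(c,q(383,318),52.5)
e=(s1-s0)[:2]; L=np.hypot(*e); n=np.array([-e[1],e[0]])/L; n*=np.sign(n[1]); print(L,np.degrees(np.arctan2(n[1],n[0])),np.linalg.norm(b1-b0))
ns=np.array([np.cos(np.radians(85.5)),np.sin(np.radians(85.5))])
for m in (n,ns): print([(float((s-b)[:2]@m)) for s in((s0+s1)/2,) for b in(b0,(b0+b1)/2,b1)])
E
```

```text
230 364 [68 65 67 62 62 54 53 52 56 56 55 59 62 64 67 65 60 50 43 43 42 46 45 46]
232 357 [67 68 72 73 66 59 56 54 53 58 59 58 62 67 66 65 68 59 53 47 53 57 58 55]
234 357 [109 116 118 109  90  64  45  42  42  40  41  45  53  62  68  69  65  63
  57  58  57  59  56  58]
236 358 [135 140 139 130 110  78  46  35  36  34  36  44  52  60  63  68  69  68
  60  54  58  58  58  62]
238 358 [141 139 137 136 125  98  58  44  38  39  39  46  51  59  67  70  69  66
  65  58  57  58  59  57]
240 359 [138 138 139 138 133 112  79  50  43  39  44  44  49  61  65  70  78  84
  80  65  60  58  62  61]
242 359 [135 138 140 137 135 124  96  63  43  43  43  44  48  58  70  83  93 103
  92  72  60  57  56  61]
244 359 [133 135 138 139 138 129 112  81  53  46  45  45  47  63  85 102 109 107
 102  87  67  57  58  53]
246 360 [135 136 136 137 138 133 123  97  63  48  46  43  45  53  77  99 108 108
 104  93  77  60  58  55]
248 360 [132 133 138 139 138 135 129 111  80  58  47  46  46  47  66  87 104 108
 103  96  85  63  56  58]
250 360 [133 134 136 135 136 136 136 121  95  66  47  44  46  47  54  69  80  79
  75  72  72  63  58  65]
252 361 [132 135 136 136 137 138 136 129 109  83  65  60  70  79  89 101 109 118
 126 137 141 132 104  79]
254 361 [135 131 137 136 134 137 139 132 121 102  98 124 150 164 169 174 175 176
 176 176 178 170 139  96]
256 362 [134 133 133 136 135 137 137 136 127 110 103 128 162 173 175 174 171 172
 172 174 173 172 156 121]
258 362 [133 134 132 135 134 137 139 145 147 144 128 118 142 161 172 171 169 172
 170 170 171 172 167 140]
260 363 [134 134 135 133 137 139 149 167 183 182 160 127 129 157 172 173 175 174
 176 176 176 177 173 156]
262 363 [136 134 134 143 159 174 181 186 189 188 175 144 120 141 164 173 174 174
 173 173 174 173 175 169]
33.46205491643335 85.39725953212427 17.910119907869035
[6.62118695528514, 7.2709343637946615, 7.9206817723041745]
[6.608201870649937, 7.273963752694302, 7.939725634738657]
```

The gap is about 7.2 ± 0.7 mm, or roughly 290–355° more, which fits the 19–24 mm given. I go back and regrip the knob.

```bash
python3 -m pendant '{"series":[[0,-0.025,0.001,0],[0,-0.04,0.001,0],[0,-0.045,0.001,0],[0,-0.045,0.001,0],[0,-0.045,0,0],[0.015,-0.045,0,0],[0.03,-0.04,0,0],[0.04,-0.025,0,0],[0.045,-0.01,0,0],[0.03,-0.005,0,0]]}' >/dev/null; python3 -m pendant '{"series":[[0.0145,-0.003,0,0],[0,0,0,0],[0,0,0,0],[0,0,0,0]]}'; python3 - <<'E'
from h import *
im=env.get_image("wrist"); c=cam("wrist"); s=env.sense(); print(s["tcp_pos"],cv2.Rodrigues(s["eef_rot"])[0][:,2])
h=cv2.cvtColor(im,cv2.COLOR_RGB2HSV); m=cv2.inRange(h,(170,100,40),(180,255,255))|cv2.inRange(h,(0,100,40),(6,255,255))
n,l,st,ce=cv2.connectedComponentsWithStats(m); u,v=proj(c,(622.2,-67.4,163)); print("expect cap",u,v)
for i in range(1,n):
    if st[i][4]>60 and abs(ce[i][0]-u)<60: print(st[i],ce[i])
E
```

```text
clock: 21.5
tcp_pos: [621.2, -66.5, 243.4]
eef_rot: [0.497, 3.102, 0.0]
ft_force: [-0.2, 0.7, 0.5]
gripper_width: 85.1
grip_force: 0.0
[621.25028099 -66.44074986 243.54938611] [ 5.35902043e-04 -4.25371692e-05 -9.99999855e-01]
expect cap 319.73328721656077 205.87086463643828
[308 176  28  43 828] [321.39613527 195.87801932]
```

```bash
python3 -m pendant '{"series":[[0.0005,0,-0.03,0],[0.0003,0,-0.03,0],[0,0,-0.03,0],[0,0,-0.018,0],[0,0,-0.0085,0],[0,0,0,0],[0,0,0,0]]}'; python3 guard.py 10 && python3 -m pendant '{"series":[[0,0,0,0],[0,0,0,0],[0,0,0,0],[0,0,0,0],[0,0,0,0],[0,0,0,0],[0,0,0,0]]}' 1;python3 guard.py 10
```

```text
clock: 22.25
tcp_pos: [623.3, -66.6, 128.0]
eef_rot: [0.496, 3.1, -0.0]
ft_force: [0.2, 0.8, 0.5]
gripper_width: 85.4
grip_force: 0.0
ang -16.3 r 60.8 z 128.0 opp 0.8 rad 0.0 fz 0.5 tq -0.09 t 22.25
clock: 22.95
tcp_pos: [623.0, -66.6, 126.7]
eef_rot: [0.497, 3.101, 0.0]
ft_force: [0.3, 0.3, 1.6]
gripper_width: 18.5
grip_force: 58.5
ang -16.4 r 60.5 z 126.7 opp 0.4 rad 0.2 fz 1.6 tq 0.04 t 22.95
```

```bash

python3 -m pendant '{"series":[[-0.006,-0.0128,0,0],[-0.0074,-0.0102,0,0],[-0.0093,-0.0084,0,0],[-0.0109,-0.0063,0,0],[-0.0119,-0.0039,0,0]]}' >/dev/null;  python3 guard.py 12 && python3 -m pendant '{"series":[[-0.0125,-0.0013,0,0],[-0.0125,0.0013,0,0],[-0.0119,0.0039,0,0],[-0.0109,0.0063,0,0],[-0.0093,0.0084,0,0]]}' >/dev/null; python3 guard.py 12 && python3 -m pendant '{"series":[[-0.0074,0.0101,0,0],[-0.0051,0.0115,0,0],[-0.0026,0.0122,0,0],[0,0.0126,0,0],[0.0026,0.0122,0,0]]}' >/dev/null; python3 guard.py 12 && python3 -m pendant '{"series":[[0.0051,0.0115,0,0],[0.0074,0.0101,0,0],[0.0093,0.0084,0,0],[0.0109,0.0063,0,0]]}' >/dev/null; python3 guard.py 12; python3 -m pendant '{"series":[[0,0,0,0]]}' >/dev/null; python3 guard.py 12
python3 - <<'E'
import numpy as np
a=np.radians(114-np.arange(0,131,1.0)); P=np.round(60*np.c_[np.cos(a),np.sin(a)],1); D=np.diff(P,axis=0)
for k in range(0,130,5): print(114-k,(np.diff(60*np.c_[np.cos(a[k:k+6:5]),np.sin(a[k:k+6:5])],axis=0)[0]/5).round(2))
E
```

```text
ang -78.8 r 60.7 z 126.8 opp 4.7 rad -0.4 fz 1.3 tq -0.00 t 23.45
ang -138.1 r 60.5 z 126.6 opp 4.0 rad -6.3 fz -0.4 tq 0.03 t 23.95
ang 164.3 r 60.0 z 126.5 opp 3.5 rad -7.0 fz 0.3 tq 0.05 t 24.45
ang 115.3 r 59.7 z 126.4 opp 4.0 rad -3.9 fz 3.2 tq -0.00 t 24.85
ang 113.4 r 59.8 z 126.4 opp 0.3 rad -3.5 fz 3.5 tq -0.03 t 24.95
114 [0.97 0.38]
109 [1.  0.3]
104 [1.03 0.21]
99 [1.04 0.12]
94 [1.05 0.03]
89 [ 1.04 -0.06]
84 [ 1.04 -0.15]
79 [ 1.02 -0.24]
74 [ 0.99 -0.33]
69 [ 0.96 -0.42]
64 [ 0.92 -0.5 ]
59 [ 0.87 -0.58]
54 [ 0.82 -0.65]
49 [ 0.76 -0.72]
44 [ 0.69 -0.78]
39 [ 0.62 -0.84]
34 [ 0.55 -0.89]
29 [ 0.47 -0.94]
24 [ 0.38 -0.97]
19 [ 0.3 -1. ]
14 [ 0.21 -1.03]
9 [ 0.12 -1.04]
4 [ 0.03 -1.05]
-1 [-0.06 -1.04]
-6 [-0.15 -1.04]
-11 [-0.24 -1.02]
```

```bash

python3 -m pendant '{"series":[[0.006,0.0017,0,0]]}' >/dev/null; python3 guard.py 9 && python3 -m pendant '{"series":[[0.0062,0.001,0,0]]}' >/dev/null; python3 guard.py 9 && python3 -m pendant '{"series":[[0.0063,0.0003,0,0]]}' >/dev/null; python3 guard.py 9 && python3 -m pendant '{"series":[[0.003,-0.0001,0,0]]}' >/dev/null; python3 guard.py 9 && python3 -m pendant '{"series":[[0.001,-0.0001,0,0]]}' >/dev/null; python3 guard.py 6 && python3 -m pendant '{"series":[[0.001,-0.0001,0,0]]}' >/dev/null; python3 guard.py 6 && python3 -m pendant '{"series":[[0.001,-0.0001,0,0]]}' >/dev/null; python3 guard.py 6 && python3 -m pendant '{"series":[[0.001,-0.0001,0,0]]}' >/dev/null; python3 guard.py 6
```

```text
ang 108.8 r 59.6 z 126.4 opp 3.9 rad -1.9 fz 6.2 tq -0.00 t 25.05
ang 102.6 r 59.6 z 126.5 opp 2.9 rad 1.1 fz 6.3 tq -0.06 t 25.15
ang 96.5 r 59.5 z 126.6 opp 4.8 rad 1.2 fz 5.4 tq -0.02 t 25.25
ang 93.4 r 59.5 z 126.6 opp 3.4 rad 1.6 fz 6.1 tq 0.00 t 25.35
ang 92.4 r 59.5 z 126.6 opp 2.8 rad 2.3 fz 6.2 tq -0.01 t 25.45
ang 91.6 r 59.5 z 126.6 opp 4.2 rad 2.4 fz 5.8 tq -0.02 t 25.55
ang 90.7 r 59.5 z 126.7 opp 3.1 rad 2.7 fz 6.8 tq 0.01 t 25.65
ang 89.8 r 59.5 z 126.7 opp 3.0 rad 2.6 fz 6.0 tq -0.00 t 25.75
```

```bash

python3 -m pendant '{"series":[[0.0015,0,0,0]]}' >/dev/null; python3 guard.py 7 && python3 -m pendant '{"series":[[0.0015,0,0,0]]}' >/dev/null; python3 guard.py 7 && python3 -m pendant '{"series":[[0.0015,-0.0001,0,0]]}' >/dev/null; python3 guard.py 7 && python3 -m pendant '{"series":[[0.0015,-0.0002,0,0]]}' >/dev/null; python3 guard.py 7 && python3 -m pendant '{"series":[[0.0015,-0.0002,0,0]]}' >/dev/null; python3 guard.py 7 && python3 -m pendant '{"series":[[0.0015,-0.0002,0,0]]}' >/dev/null; python3 guard.py 7 && python3 -m pendant '{"series":[[0.0015,-0.0003,0,0]]}' >/dev/null; python3 guard.py 7 && python3 -m pendant '{"series":[[0.0015,-0.0003,0,0]]}' >/dev/null; python3 guard.py 7 && python3 -m pendant '{"series":[[0.0015,-0.0004,0,0]]}' >/dev/null; python3 guard.py 7 && python3 -m pendant '{"series":[[0.0015,-0.0004,0,0]]}' >/dev/null; python3 guard.py 7 && python3 -m pendant '{"series":[[0.0014,-0.0004,0,0]]}' >/dev/null; python3 guard.py 7 && python3 -m pendant '{"series":[[0.0014,-0.0005,0,0]]}' >/dev/null; python3 guard.py 7 && python3 -m pendant '{"series":[[0.0014,-0.0005,0,0]]}' >/dev/null; python3 guard.py 7
```

```text
ang 88.3 r 59.5 z 126.7 opp 3.7 rad 2.3 fz 6.2 tq -0.01 t 25.85
ang 86.9 r 59.5 z 126.7 opp 3.1 rad 2.4 fz 5.5 tq -0.02 t 25.95
ang 85.4 r 59.5 z 126.7 opp 3.4 rad 2.2 fz 6.1 tq -0.01 t 26.05
ang 83.9 r 59.5 z 126.7 opp 3.1 rad 2.0 fz 5.1 tq -0.01 t 26.15
ang 82.4 r 59.5 z 126.7 opp 2.8 rad 1.7 fz 5.4 tq 0.00 t 26.25
ang 81.0 r 59.5 z 126.7 opp 3.3 rad 1.4 fz 5.4 tq 0.04 t 26.35
ang 79.5 r 59.5 z 126.7 opp 3.4 rad 2.4 fz 5.3 tq 0.06 t 26.45
ang 78.0 r 59.6 z 126.7 opp 2.5 rad 2.1 fz 5.5 tq 0.04 t 26.55
ang 76.5 r 59.6 z 126.6 opp 3.2 rad 2.4 fz 5.7 tq 0.06 t 26.65
ang 75.0 r 59.6 z 126.7 opp 3.0 rad 1.1 fz 5.6 tq 0.02 t 26.75
ang 73.6 r 59.6 z 126.7 opp 3.2 rad 1.8 fz 5.1 tq -0.06 t 26.85
ang 72.1 r 59.6 z 126.7 opp 2.8 rad 2.4 fz 5.4 tq -0.02 t 26.95
ang 70.7 r 59.6 z 126.7 opp 3.5 rad 2.0 fz 5.1 tq -0.05 t 27.05
```

```bash

python3 -m pendant '{"series":[[0.0014,-0.0005,0,0]]}' >/dev/null; python3 guard.py 7 && python3 -m pendant '{"series":[[0.0014,-0.0005,0,0]]}' >/dev/null; python3 guard.py 7 && python3 -m pendant '{"series":[[0.0014,-0.0006,0,0]]}' >/dev/null; python3 guard.py 7 && python3 -m pendant '{"series":[[0.0014,-0.0006,0,0]]}' >/dev/null; python3 guard.py 7 && python3 -m pendant '{"series":[[0.0013,-0.0006,0,0]]}' >/dev/null; python3 guard.py 7 && python3 -m pendant '{"series":[[0.0013,-0.0007,0,0]]}' >/dev/null; python3 guard.py 7 && python3 -m pendant '{"series":[[0.0013,-0.0007,0,0]]}' >/dev/null; python3 guard.py 7 && python3 -m pendant '{"series":[[0.0013,-0.0008,0,0]]}' >/dev/null; python3 guard.py 7 && python3 -m pendant '{"series":[[0.0009,-0.0005,0,0]]}' >/dev/null; python3 guard.py 7 && python3 -m pendant '{"series":[[0.0009,-0.0006,0,0]]}' >/dev/null; python3 guard.py 7 && python3 -m pendant '{"series":[[0.0008,-0.0006,0,0]]}' >/dev/null; python3 guard.py 7 && python3 -m pendant '{"series":[[0.0008,-0.0006,0,0]]}' >/dev/null; python3 guard.py 7 && python3 -m pendant '{"series":[[0.0008,-0.0006,0,0]]}' >/dev/null; python3 guard.py 7 && python3 -m pendant '{"series":[[0.0008,-0.0006,0,0]]}' >/dev/null; python3 guard.py 7 && python3 -m pendant '{"series":[[0.0008,-0.0007,0,0]]}' >/dev/null; python3 guard.py 7 && python3 -m pendant '{"series":[[0.0008,-0.0007,0,0]]}' >/dev/null; python3 guard.py 7 && python3 -m pendant '{"series":[[0.0008,-0.0007,0,0]]}' >/dev/null; python3 guard.py 7 && python3 -m pendant '{"series":[[0.0008,-0.0007,0,0]]}' >/dev/null; python3 guard.py 7
```

```text
ang 69.2 r 59.6 z 126.7 opp 3.2 rad 2.0 fz 5.2 tq -0.04 t 27.15
ang 67.8 r 59.6 z 126.7 opp 2.6 rad 2.1 fz 6.6 tq 0.03 t 27.25
ang 66.3 r 59.6 z 126.7 opp 3.1 rad 1.7 fz 5.5 tq 0.01 t 27.35
ang 64.8 r 59.7 z 126.7 opp 2.5 rad 1.3 fz 5.4 tq -0.08 t 27.45
ang 63.5 r 59.7 z 126.6 opp 2.5 rad 1.7 fz 5.7 tq -0.00 t 27.55
ang 62.0 r 59.7 z 126.7 opp 2.3 rad 1.9 fz 5.4 tq 0.03 t 27.65
ang 60.7 r 59.7 z 126.6 opp 2.6 rad 1.3 fz 5.9 tq 0.00 t 27.75
ang 59.2 r 59.7 z 126.7 opp 3.3 rad 0.9 fz 5.0 tq 0.01 t 27.85
ang 58.1 r 59.8 z 126.6 opp 2.4 rad 1.2 fz 5.7 tq -0.04 t 27.95
ang 57.1 r 59.7 z 126.7 opp 2.5 rad 2.2 fz 4.3 tq -0.04 t 28.05
ang 56.1 r 59.7 z 126.7 opp 3.3 rad 2.2 fz 4.7 tq -0.00 t 28.15
ang 55.2 r 59.8 z 126.7 opp 3.3 rad 2.3 fz 4.4 tq 0.02 t 28.25
ang 54.3 r 59.8 z 126.7 opp 3.7 rad 2.0 fz 5.4 tq -0.01 t 28.35
ang 53.3 r 59.8 z 126.7 opp 3.7 rad 1.7 fz 5.3 tq -0.03 t 28.45
ang 52.3 r 59.8 z 126.7 opp 3.6 rad 2.3 fz 5.4 tq 0.01 t 28.55
ang 51.8 r 59.8 z 126.7 opp 5.8 rad 1.4 fz 6.3 tq 0.00 t 28.65
ang 51.4 r 59.8 z 126.6 opp 7.0 rad 1.9 fz 6.6 tq 0.04 t 28.75
ang 51.1 r 59.8 z 126.5 opp 8.4 rad 1.5 fz 8.3 tq 0.01 t 28.85
```

The stop is felt at about 52°: the advance per step halves and the force climbs. Now I lean gently to about 10 N.

```bash

python3 -m pendant '{"series":[[0.0007,-0.0006,0,0]]}' >/dev/null; python3 guard.py 10 && python3 -m pendant '{"series":[[0,0,0,0]]}' >/dev/null; python3 guard.py 10 ; python3 -m pendant '{"series":[[0,0,0,0]]}' >/dev/null; python3 guard.py 10
```

```text
ang 50.7 r 59.9 z 126.5 opp 9.0 rad 3.0 fz 7.9 tq -0.03 t 28.95
ang 50.7 r 59.9 z 126.5 opp 9.1 rad 1.4 fz 7.3 tq 0.08 t 29.05
ang 50.8 r 59.9 z 126.5 opp 9.5 rad 1.4 fz 8.0 tq 0.03 t 29.15
```

```bash

python3 -m pendant '{"series":[[0.0005,-0.0004,0,0]]}' >/dev/null; python3 guard.py 10.5; python3 -m pendant '{"series":[[0,0,0,0]]}' >/dev/null; python3 guard.py 10; python3 -m pendant '{"series":[[0,0,0,0],[0,0,0,0],[0,0,0,0]]}' >/dev/null; python3 guard.py 10;  python3 -m pendant '{"series":[[0,0,0,0]]}' >/dev/null; python3 guard.py 10
```

```text
ang 50.5 r 59.9 z 126.5 opp 10.0 rad 1.5 fz 7.5 tq 0.01 t 29.25
ang 50.6 r 59.9 z 126.5 opp 10.2 rad 1.1 fz 8.5 tq 0.00 t 29.35
ang 50.6 r 59.9 z 126.5 opp 9.1 rad 1.6 fz 7.6 tq 0.01 t 29.65
ang 50.6 r 59.9 z 126.5 opp 10.3 rad 1.7 fz 8.2 tq 0.00 t 29.75
```

It holds steady at about 10 N without creeping. Next I ease off, open partially so the fingers stay clear of the stem, and rise.

```bash

python3 -m pendant '{"series":[[-0.001,0.0008,0,0],[-0.001,0.0008,0,0],[0,0,0,0]]}' >/dev/null; python3 guard.py 10; python3 -m pendant '{"series":[[0,0,0,0],[0,0,0,0],[0,0,0,0],[0,0,0,0]]}' 0.6; python3 guard.py 10; python3 -m pendant '{"series":[[0,0,0.005,0],[0,0,0.01,0],[0,0,0.02,0],[0,0,0.03,0],[0,0,0.04,0],[0,0,0.02,0],[0,0,0,0],[0,0,0,0],[0,0,0,0]]}'
```

```text
ang 51.2 r 59.8 z 126.6 opp 5.0 rad 2.6 fz 5.9 tq -0.06 t 30.05
clock: 30.45
tcp_pos: [603.2, -6.4, 125.7]
eef_rot: [-0.497, -3.101, -0.001]
ft_force: [0.6, -0.0, -0.5]
gripper_width: 33.8
grip_force: 0.0
ang 48.5 r 57.6 z 125.7 opp -0.5 rad 0.4 fz -0.5 tq -0.06 t 30.45
clock: 31.35
tcp_pos: [602.6, -6.3, 249.6]
eef_rot: [-0.496, -3.099, 0.0]
ft_force: [-0.7, 0.1, -0.5]
gripper_width: 33.8
grip_force: 0.0
```

```bash
python3 - <<'E'
from h import *
im=env.get_image("wrist"); c=cam("wrist"); h=cv2.cvtColor(im,cv2.COLOR_RGB2HSV); m=cv2.inRange(h,(170,100,40),(180,255,255))|cv2.inRange(h,(0,100,40),(6,255,255))
n,l,st,ce=cv2.connectedComponentsWithStats(m); a=np.radians(51)
for z in(163,168,178): print("exp cap",z,proj(c,(565+60*np.cos(a),-49.5+60*np.sin(a),z)))
u,v=proj(c,(602.8,-2.9,150))
for i in range(1,n):
    if st[i][4]>60 and abs(ce[i][0]-u)<60: print(st[i],ce[i])
E
python3 -m pendant '{"series":[[-0.045,0,0,0],[-0.045,0.005,0,0],[-0.04,0.02,0,0],[-0.025,0.04,0,0],[0,0.045,0,0],[0,0.045,0,0],[0,0.045,0,0],[0,0.04,0,0],[0,0.027,0,0]]}' >/dev/null; python3 -m pendant '{"series":[[0,0,0,0],[0,0,0,0],[0,0,0,0]]}'; python3 - <<'E'
from h import *
im=np.mean([env.get_image("wrist").astype(float) for _ in range(4)],0).astype(np.uint8); c=cam("wrist"); cv2.imwrite("pics/w6.png",im[:,:,::-1])
im=im.astype(int); u,v=map(int,proj(c,(532,272,60))); print(u,v)
for r in range(v-14,v+20,3):
    row=im[r,u-25:u+25]; e=np.where(row[:,0]-row[:,1]>35)[0]; print(r,u-25+(e[0] if len(e) else -99),row.sum(1)[5:40]//3)
E
```

```text
exp cap 163 (np.float64(325.734176081967), np.float64(200.59058076895016))
exp cap 168 (np.float64(325.82930763179615), np.float64(203.01873879035315))
exp cap 178 (np.float64(326.03157439490553), np.float64(208.18143890602587))
[313 168  28  42 797] [326.08281054 187.42659975]
clock: 32.6
tcp_pos: [448.2, 259.7, 250.6]
eef_rot: [-0.498, -3.101, 0.002]
ft_force: [1.0, -0.5, -0.1]
gripper_width: 33.6
grip_force: 0.0
358 237
223 369 [67 63 67 68 65 66 67 68 69 67 62 56 52 52 54 50 45 38 32 32 36 35 40 38
 39 39 43 44 46 48 49 49 53 52 56]
226 357 [64 69 67 72 75 74 80 87 93 91 80 67 54 52 51 47 48 45 42 49 48 50 56 55
 55 54 57 56 57 58 58 60 59 61 59]
229 357 [122 123 129 132 132 140 142 142 143 141 125  95  56  32  32  32  31  36
  46  54  57  59  58  58  59  58  59  58  60  59  58  62  60  60  60]
232 358 [145 145 143 140 139 144 144 145 144 143 135 117  85  52  36  37  38  40
  41  51  56  61  59  62  61  62  63  58  60  61  58  60  57  62  58]
235 358 [142 143 145 140 138 139 141 145 144 145 141 135 112  75  48  37  39  38
  42  46  58  59  61  59  62  59  62  59  62  62  61  60  
[... 368 characters left out ...]
42 140 134 114  87  59  50
  52  57  58  55  58  61  69  72  75  78  79  80  80  80  77  79  77]
247 362 [138 137 135 137 140 141 137 135 136 139 141 141 139 140 128 116 114 133
 152 158 162 139 100  65  56  55  57  59  66  65  70  64  64  65  64]
250 378 [135 137 134 135 137 140 139 136 136 136 139 142 144 155 165 168 153 149
 166 179 178 169 135  76  37  33  37  36  45  51  58  57  55  57  56]
253 379 [138 138 135 135 135 136 141 141 141 146 157 173 188 191 193 188 174 149
 149 170 178 172 134  73  33  28  32  30  35  46  53  56  57  54  54]
256 234 [138 137 138 139 141 143 148 163 180 187 192 192 193 191 192 194 188 164
 144 152 172 170 128  68  30  26  30  26  30  36  46  52  54  55  54]
```

The crank cap sits at its seated height. The bumper now lies directly against the red stop, with no light gap between them: the stage edge moved about 6.7 mm against 6.5 mm from the turns made. The robot is clear of everything, so I hand the job in.

```bash
python3 -c "
from rig import env
print(env.finish_job())"
```

```text
the job is handed in; nothing more can be done
None
```

The job is handed in at about 33 s: the crank is seated on the square and let go, after winding the stage clockwise onto its red stop and leaning there with about 10 N at the knob; the largest reading was 10.3 N.

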